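Open the stain remover jar in its holder

TASK

Pick up the square white jar and stand it fully home in the square grey holder on the worktop, cap still on, so that the holder braces it against turning. Then unscrew the cap anticlockwise just until it lets go, without turning it on past about a quarter turn, lift it straight up off the jar and finish still holding the cap steady and level just above the open jar, clear of it, with the jar left standing fully home in the holder. Do not disturb the other things on the worktop, and do not tip the jar over.

Things in the scene. Friction and masses are not known exactly. Their poses are not given: they have to be found in the camera images.
- jar: Square white plastic jar, paper label on two sides, loose, 280 to 560 g; it can be lifted by its cap. Body 66 x 66 mm, 70 high, flat shoulder at 70, then a round neck inside the cap; the cap's top is 106 above the jar's underside. Origin: centre of the underside, z up, x and y square to its sides. A small grey bump on the shoulder lies at its +x edge.
- seal (a joint): Sprung rubber seal in the jar's mouth under the cap, 34 mm across. 0: pressed down by the closed cap; 0.004 m: risen once the cap is off, its top then 106 above the jar's underside. It pushes the cap up with about 20 N, which makes the cap stiff to turn.
- cap: Round white ribbed cap, loose, 63 mm across, 32 high, 50 g; its lower edge starts 74 above the jar's underside. Origin: centre of the lower edge, z up; a grey pointer on top lies along its x. Three lugs lock it. Its x starts 0.03-0.20 rad anticlockwise of the jar's (stop at 0). Anticlockwise from above, it is free from 0.68 rad to stops at 1.3 rad, then lifts straight off: clear after 32 mm.
- cap_mark (a point): Point on the cap's rim at the pointer, 31 mm from the cap's axis along its x, 28 above its lower edge.
- holder: Square open grey plastic holder fixed to the worktop, 84 x 84 mm outside, 34 high, pocket 72 x 72 (jar fits with 3 to spare each side, in any quarter turn, and twists about 0.1 rad before it is braced), inner floor 6 above the worktop. Two screw flanges, 4 high, reach 61 from its centre along +x and -x. Origin: centre of the underside; x, y square to its sides.
- soap: Bystander: white bar of soap, 85 x 55 x 26 mm. Origin: centre of its underside. Leave where it is.
- dosing_cup: Bystander: clear plastic dosing cup standing mouth up, 60 across, 55 high mm. Origin: centre of its underside. Leave where it is.
- tub: Bystander: round closed white tub, 72 across, 85 high mm. Origin: centre of its underside. Leave where it is.
- stain_bottle: Bystander: small blue round bottle, 40 across, 110 high mm. Origin: centre of its underside. Leave where it is.
- softener: Bystander: tall pink round bottle, 76 across, 200 high mm. Origin: centre of its underside. Leave where it is.
- scrub_brush: Bystander: flat brush with a wooden handle, lying down, 170 long mm. Origin: middle of the handle line. Leave where it is.
- sponge: Bystander: yellow sponge block, 90 x 60 x 30 mm. Origin: centre of its underside. Leave where it is.
Mind the look-alikes: they are no part of the job. What is shaped like the cap but black or red is not meant.

How it is judged:
On the way, in this order (a step that is already met when the one before it is completed fails the run):
1. the jar stands fully home in the holder with its cap still on (horizontal distance between jar and holder below 0.008 m and z of jar in the frame of holder below 0.01 m and angle between jar's own z axis and vertical below 0.1 rad and z of cap in the frame of jar below 0.085 m and horizontal distance between cap and jar below 0.01 m and y of cap_mark in the frame of jar below 0.0155 m), for 0.2 s.
2. the cap is turned anticlockwise until its lugs are free, the jar standing in the holder (horizontal distance between jar and holder below 0.008 m and z of jar in the frame of holder below 0.01 m and angle between jar's own z axis and vertical below 0.1 rad and y of cap_mark in the frame of jar above 0.0185 m and horizontal distance between cap and jar below 0.012 m and z of cap in the frame of jar below 0.1 m), for 0.1 s.
At the end, for the whole second after the job is handed in: The gripper still holds the cap, still and level (0.2 rad), touching only the fingers, its lower edge 108 to 190 mm above the jar's underside, within 25 mm of the jar's axis; the jar stands upright in the holder, within 8 mm of its centre, underside within 10 mm of the worktop (horizontal distance between jar and holder below 0.008 m and z of jar in the frame of holder below 0.01 m and angle between jar's own z axis and vertical below 0.1 rad and z of cap in the frame of jar between 0.108 and 0.19 m and horizontal distance between cap and jar below 0.025 m and angle between cap's own z axis and vertical below 0.2 rad and linear speed of cap below 0.03 m/s and contact force between the fingers and cap above 1 N and contact force between each of cap, the fingers and jar below 0.1 N); the arm keeps its last pose, push and grip.
It fails at once if the cap is turned far past the point where it lets go (more than about 115 degrees ahead of the jar) (x of cap_mark in the frame of jar below -0.013 m).
It fails at once if the jar is tipped over (angle between jar's own z axis and vertical above 0.6 rad).
It fails at once if a bystander is moved by more than 30 mm (distance of any of soap, dosing_cup, tub, stain_bottle, softener, scrub_brush, sponge from where it was at the start of the episode above 0.03 m).
It also fails if it takes over 42 s, if anything falls off the work surface, if the arm or the gripper's body presses on something with over 40 N, if the wrist force passes 120 N, or if a joint passes its speed limit or range.

ROBOT

A 7-joint arm with a two-finger parallel gripper is mounted at the origin on the work surface. World frame = base frame: x ahead of the robot, y to its left, z up, the work surface at z = 0. Lengths are in m, angles in rad, forces in N, time in s.
With the tool pointing down it reaches from about 0.375 to 0.925 m from the base axis. Payload 3.1 kg.
Tool frame: the origin (TCP) lies at the very end of the fingers, on their centre line; the grasp point (between the pads) lies 19 mm behind it; z points along the fingers, y is the line along which they close (so a half turn about z gives the same grasp; the last joint's range is limited). The gripper opens to 85 mm and grips with 20 to 120 N. Pads are 22 mm wide; open, the fingers measure 114 mm over their backs; the gripper's body (76 mm by 85 mm) begins 54 mm behind the grasp point. The pads swing forward as they close: fully open they stand 13 mm farther back than shut.
Start: joints at [1.153, 0.383, 0.044, 1.598, -0.018, 1.161, -0.05], TCP at [0.204, -0.617, 0.231] pointing down, gripper open.
Joint ranges: [-2.61, 2.61], [-0.41, 2.15], [-1.48, 1.57], [0, 2.5], [-1.57, 4.71], [0.05, 1.97], [-2.85, 2.85]. Speed limits (rad/s): [2.79, 2.79, 3.14, 3.14, 3.14, 3.14, 3.14].

INTERFACE

Orientations are given as a 3x3 rotation matrix whose columns are the frame's x, y, z axes.
In Python, from workcell import get_state, cams, job, nets gives the robot as it stands.
- The arm moves only by the tool jog_arm, never from a script. Its argument "commands" is a list that holds one entry, the list of rows, each a list of 5 numbers: the shift along the tool's x, y, z in cm, then the turn about the tool's z in rad, then the gripper's target within -1 to 1 (fully open at 1, half-way at 0, shut at -1). In form: [[[tx, ty, tz, yaw, hand], ...]]. A call has 1 to 5 rows; each row is the pose to reach, as a shift and turn from the pose commanded when the call began, along the tool's axes at that moment; what a row does not reach only later rows make up. A row lasts 1/8 s, in which the tool goes at most 62.5 mm and 10.7 degrees, less where a joint would pass 70% of its speed; a pose out of reach is approached as far as the arm can. A call with a gripper value outside its range is refused whole. The fingers move at their own pace and stop on an object; the grip force is fixed at half the most. Time passes only in rows, so rows that repeat a pose let the fingers close. It gives the time, the measured TCP pose, the force, the opening and the grip force at its end, in the units of the state.
- get_state(): the state, without advancing time (a new reading comes with each control period).
- cams.camera(name): name is "side" or "top"; returns (picture, depth): 480x640x3 uint8, red, green, blue; 480x640 float32, m along the optical axis (not along the pixel's ray), 0 where there is no reading.
- cams.camera_info(name): a dict with "vfov" (degrees; the focal length in pixels is half the picture's height over the tangent of half this angle, whatever the lens; pixels are square), "cx", "cy" (the principal point, pixels), "camera_from_world" (4x4, takes a point from world to camera coordinates). Camera axes: x right, y up, looking along -z (the intrinsics and any distortion apply to the point x, -y, -z); pixel columns grow to the right and rows downward; lengths in m; the calibration is good to about 2 mm. A picture is of the moment at which its call begins. camera_info takes no time and is no camera call.
- job.hand_in(): hands the job in; it is judged then, once.
Trained networks look in the newest picture that a camera, given by its name, has taken for a name from the list of things; names that differ only in an ending like _2 or _b are one class to them, and where a whole thing is asked for, a point or a joint stands for the part that bears it (a point fixed in the world has none). Each returns a list of dicts, best first, with "p" (0 to 1); they miss things now and then, are a little off and sometimes report something else, mostly with a low value. They report only what shows in the picture. A call takes as long as a camera call. They do not tell look-alikes from the thing itself.
- nets.outline_of(camera, name): "mask" (480x640 bool, what is visible of it) and "box" ([left, top, right, bottom] in pixels, round what is visible of it).
The state is a dict: "time_s": time; "joints": joint angles; "joint_vel": joint speeds; "joint_torque": joint torques, N m; "ee_pos": TCP position; "tcp_rot": TCP orientation; "ft_force": force on the tool from outside, world axes, zero at the start; "wrist_torque": the same for the moment, N m; "opening": opening from 0.0 (shut) to 1.0 (fully open); "gripper_force": force on a finger pad.
Only numpy, scipy, OpenCV 4.12 (cv2) and the standard library are available. Lean on these libraries where they do the work, as an engineer would, in place of code of your own. Each camera call takes 0.05 s, during which the arm holds its last target. There are 200 camera calls.

## Working session

There is one attempt and no reset: what is moved stays moved. The work goes in short steps, Python scripts to look and compute and a tool call to move; the robot and the scene stay as the last step left them, time stands still between calls to the robot, and variables do not carry over. Pictures are saved under pics/ and viewed, at most 10 in all, crops included, and the job is handed in when it is done.

Besides the shell and the picture viewer there is one more tool, called after "Request:" by a JSON object that holds its "method" and its "body". jog_arm: Moves the arm, as the interface text tells. Its arguments: {"type":"object","properties":{"commands":{"type":"array"}},"required":["commands"]}

```bash
mkdir -p pics; ls; cat > h.py <<'E'
from workcell import get_state, cams, job, nets
import numpy as np, cv2
def snap(c,n):
    p,d=cams.camera(c); cv2.imwrite(f'pics/{n}.png',p[:,:,::-1]); return p,d
def world(c,u,v,d):
    i=cams.camera_info(c); f=240/np.tan(np.radians(i['vfov'])/2)
    P=np.array([(u-i['cx'])*d/f,-(v-i['cy'])*d/f,-d+0*u,1+0*u])
    return (np.linalg.inv(i['camera_from_world'])@P)[:3]
def cloud(c,d):
    v,u=np.mgrid[0:480,0:640].astype(float); 
    return world(c,u.ravel(),v.ravel(),d.ravel().astype(float)).T.reshape(480,640,3)
E
python3 - <<'E'
from h import *
for c in('top','side'):
    p,d=snap(c,c+'0'); i=cams.camera_info(c); print({k:v for k,v in i.items() if k!='camera_from_world'}); print(np.linalg.inv(i['camera_from_world']).round(3))
    for n in('jar','cap','holder'):
        for r in nets.outline_of(c,n): print(c,n,round(r['p'],2),r['box'],r['mask'].sum())
s=get_state();print(s['time_s'],s['ee_pos'],s['tcp_rot'],s['ft_force'],s['opening'])
E
```

```text
pics
{'vfov': 52.66660139520959, 'cx': 327.3847030977417, 'cy': 234.13579576011227}
[[ 0.042  0.973 -0.225  0.4  ]
 [-0.999  0.041 -0.008 -0.002]
 [ 0.002  0.225  0.974  0.969]
 [ 0.     0.     0.     1.   ]]
top jar 0.83 [210.9, 255.0, 245.3, 289.4] 459
top cap 0.76 [196.2, 244.0, 234.9, 280.6] 1083
top cap 0.63 [149.8, 245.2, 185.4, 279.6] 959
top cap 0.59 [260.3, 278.5, 291.5, 317.2] 947
top holder 0.85 [401.9, 286.5, 459.5, 347.0] 2527
{'vfov': 47.27788765019335, 'cx': 320.58107588332683, 'cy': 239.20107568734903}
[[-0.981  0.12  -0.153  0.422]
 [-0.194 -0.594  0.781  0.953]
 [ 0.003  0.796  0.606  0.813]
 [ 0.     0.     0.     1.   ]]
side jar 0.92 [311.8, 307.2, 355.4, 352.7] 1302
side cap 0.81 [303.0, 354.1, 330.5, 397.7] 1125
side cap 0.75 [352.5, 281.4, 381.7, 314.2] 811
side cap 0.61 [318.3, 285.5, 350.9, 322.1] 1017
side holder 0.98 [367.3, 201.6, 415.3, 233.5] 1150
side holder 0.3 [245.4, 263.8, 277.9, 313.3] 1494
0.4 [ 0.20434592 -0.6169239   0.23106111] [[ 9.49267406e-01  3.14470006e-01 -8.88578624e-05]
 [ 3.14470017e-01 -9.49267338e-01  3.59368139e-04]
 [ 2.86606344e-05 -3.69079595e-04 -9.99999931e-01]] [-0.1018404 -0.433466   0.3774928] 1.0029495640964148
```

View pics/top0.png

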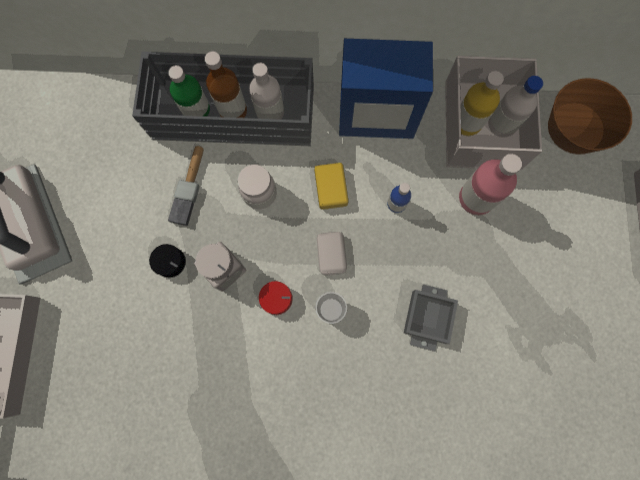

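View pics/side0.png

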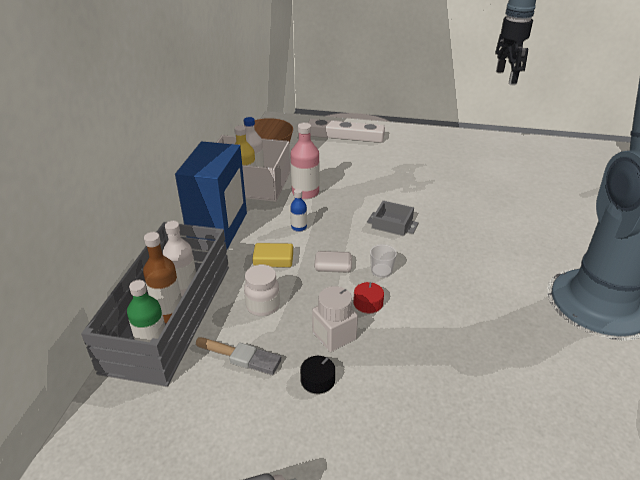

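Top view: the jar's white cap is at (214,262). The look-alikes are a black cap at (168,261), a red cap at (276,297) and the white round tub at (256,186). The holder is at (431,317). In the side view the jar is at (335,318) with a square body, and the holder is at (391,217). I'll measure now and crop the jar to confirm it.

```bash
python3 - <<'E'
from h import *
crops=[]
for c,jb,hb in(('top',(185,235,255,300),(395,280,470,355)),('side',(300,275,370,360),(360,195,425,240))):
    p,d=cams.camera(c); W=cloud(c,d)
    print(c,cams.camera_info(c).keys(),'table z',[np.round(W[a,b],3) for a,b in((400,300),(300,450),(330,100),(400,200))])
    def sub(b): return W[b[1]:b[3],b[0]:b[2]].reshape(-1,3)
    J=sub(jb); 
    print('z hist',np.histogram(J[:,2],bins=np.arange(-.01,.13,.01)))
    for lo,hi,nm in((.1,.11,'cap'),(.064,.074,'shoulder')):
        q=J[(J[:,2]>lo)&(J[:,2]<hi)]
        print(nm,len(q),np.median(q,0).round(4),q.min(0).round(4),q.max(0).round(4))
        if nm=='cap':
            print(cv2.minEnclosingCircle(q[:,:2].astype(np.float32)*1000))
    H=sub(hb); q=H[(H[:,2]>.026)&(H[:,2]<.042)]
    print('holder',len(q),np.median(q[:,2]),cv2.minAreaRect((q[:,:2]*1000).astype(np.float32)))
    q=H[(H[:,2]>.002)&(H[:,2]<.010)];print('low',len(q))
    for b in(jb,hb): crops.append(cv2.resize(p[b[1]:b[3],b[0]:b[2],::-1],(390,290),interpolation=cv2.INTER_CUBIC))
cv2.imwrite('pics/crop1.png',np.vstack([np.hstack(crops[:2]),np.hstack(crops[2:])]))
E
```

```text
top dict_keys(['vfov', 'cx', 'cy', 'camera_from_world']) table z [array([ 0.298,  0.044, -0.   ]), array([ 0.496, -0.235,  0.037]), array([0.413, 0.443, 0.   ]), array([0.291, 0.233, 0.004])]
z hist (array([1094, 1878,   39,   39,   41,   44,   51,  186,  107,   40,   50,
        944,   21,    0]), array([-0.01,  0.  ,  0.01,  0.02,  0.03,  0.04,  0.05,  0.06,  0.07,
        0.08,  0.09,  0.1 ,  0.11,  0.12,  0.13]))
cap 944 [0.5408 0.209  0.1069] [0.5102 0.1779 0.1003] [0.5731 0.2398 0.11  ]
((541.732177734375, 209.2541961669922), 32.000518798828125)
shoulder 242 [0.5323 0.1942 0.0693] [0.4971 0.166  0.0641] [0.5847 0.2533 0.0739]
holder 628 0.03401822434685636 ((464.066650390625, -200.77232360839844), (85.18872833251953, 84.4447021484375), 78.16545867919922)
low 2204
side dict_keys(['vfov', 'cx', 'cy', 'camera_from_world']) table z [array([ 0.572,  0.371, -0.001]), array([0.314, 0.061, 0.   ]), array([0.95 , 0.347, 0.073]), array([ 0.745,  0.406, -0.001])]
z hist (array([2551,  765,  213,  328,  388,  162,  175,  315,  113,  126,  128,
        665,    0,    0]), array([-0.01,  0.  ,  0.01,  0.02,  0.03,  0.04,  0.05,  0.06,  0.07,
        0.08,  0.09,  0.1 ,  0.11,  0.12,  0.13]))
cap 665 [0.5391 0.2143 0.1051] [0.5079 0.1798 0.1001] [0.5705 0.2426 0.1084]
((540.059326171875, 210.86106872558594), 33.04075241088867)
shoulder 279 [0.5346 0.2336 0.0675] [0.4954 0.2004 0.064 ] [0.5834 0.2538 0.074 ]
holder 325 0.03145396735100159 ((460.89056396484375, -200.5845947265625), (95.6695556640625, 84.93754577636719), 78.01416015625)
low 434
```

View pics/crop1.png

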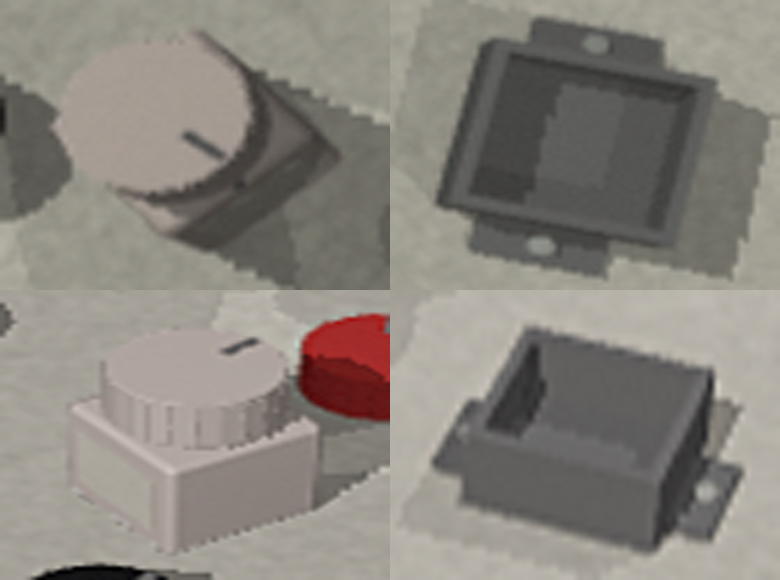

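The crop confirms it. The square white body with label under the ribbed white cap is the jar, and the red and black ones are bare caps on the worktop. Next I'll fit the jar's yaw and the holder's yaw.

```bash
cat >> h.py <<'E'
from scipy.optimize import least_squares
def sqfit(P,x0,half,w=None):
    # P: Nx2 points on the sides of a square of half-width half; returns cx,cy,yaw
    def r(x):
        c,s=np.cos(x[2]),np.sin(x[2]); q=(P-x[:2])@np.array([[c,-s],[s,c]])
        return np.abs(q).max(1)-half
    o=least_squares(r,x0,loss='soft_l1',f_scale=.001); return o.x,np.median(np.abs(o.fun))
E
python3 - <<'E'
from h import *
allJ=[]
for c,jb,hb in(('top',(185,235,255,300),(395,280,470,355)),('side',(300,275,370,360),(360,195,425,240))):
    p,d=cams.camera(c); W=cloud(c,d)
    J=W[jb[1]:jb[3],jb[0]:jb[2]].reshape(-1,3)
    q=J[(J[:,2]>.01)&(J[:,2]<.062)&(np.hypot(J[:,0]-.541,J[:,1]-.21)<.052)][:,:2]; allJ.append(q)
    for y in(-.5,-.8,-1.1): 
        x,e=sqfit(q,[.541,.21,y],.033); print(c,'jar',len(q),x.round(4),np.degrees(x[2]).round(1),round(e,4))
    H=W[hb[1]:hb[3],hb[0]:hb[2]].reshape(-1,3); g=p[hb[1]:hb[3],hb[0]:hb[2]].reshape(-1,3)
    r=H[(H[:,2]>.029)&(H[:,2]<.04)][:,:2]; x,e=sqfit(r,[.464,-.2,-.2],.039); print(c,'hold rim',len(r),x.round(4),np.degrees(x[2]).round(1),round(e,4))
    # pointer
    B=W[jb[1]:jb[3],jb[0]:jb[2]]; G=cv2.cvtColor(p,cv2.COLOR_RGB2GRAY)[jb[1]:jb[3],jb[0]:jb[2]]
    m=(np.hypot(B[...,0]-.541,B[...,1]-.21)<.028)&(B[...,2]>.1); med=np.median(G[m]); k=B[m&(G<med-35)]
    if len(k): v=k[:,:2].mean(0)-[.541,.21]; print('pointer',len(k),k.mean(0).round(4),np.degrees(np.arctan2(v[1],v[0])))
x,e=sqfit(np.vstack(allJ),[.541,.21,-.8],.033);print(x,np.degrees(x[2]),e)
E
```

```text
top jar 226 [ 0.5414  0.2098 -0.7935] -45.5 0.0003
top jar 226 [ 0.5414  0.2098 -0.7935] -45.5 0.0003
top jar 226 [ 0.5414  0.2098 -0.7926] -45.4 0.0003
top hold rim 595 [ 0.464  -0.2001 -0.2083] -11.9 0.0017
pointer 20 [0.5303 0.1928 0.1089] -121.82868543414843
side jar 849 [ 0.5395  0.2103 -0.7902] -45.3 0.0007
side jar 849 [ 0.5395  0.2103 -0.7902] -45.3 0.0007
side jar 849 [ 0.5395  0.2103 -0.7902] -45.3 0.0007
side hold rim 247 [ 0.4613 -0.1976 -0.2145] -12.3 0.002
pointer 13 [0.5279 0.194  0.1071] -129.38181751763395
[ 0.5398296   0.21053806 -0.7899676 ] -45.261809655598476 0.0006749336204833339
```

Request:
{"method": "jog_arm", "body": {"commands": [[[11.6,-13.6,0,-0.33,1],[23.2,-27.2,0,-0.66,1],[35,-41,0,-1.0,1],[46,-54,0,-1.3,1],[58,-67.9,0,-1.62,1]]]}}

```text
time_s: 1.23
ee_pos: [0.3229, -0.3258, 0.2317]
tcp_rot: [[0.303, 0.953, 0.001], [0.953, -0.303, -0.001], [-0.001, 0.001, -1.0]]
ft_force: [0.3, 0.1, 1.0]
opening: 0.997
gripper_force: 0.0
```

Request:
{"method": "jog_arm", "body": {"commands": [[[6.2,0.5,0,-0.18,1],[12.4,1,0,-0.36,1],[18.6,1.4,0,-0.54,1],[24.8,1.9,0,-0.67,1],[31,2.4,0,-0.67,1]]]}}

```text
time_s: 1.85
ee_pos: [0.4413, -0.0385, 0.2319]
tcp_rot: [[-0.349, 0.937, 0.002], [0.937, 0.349, -0.001], [-0.002, 0.001, -1.0]]
ft_force: [0.3, -0.9, -0.3]
opening: 0.997
gripper_force: 0.0
```

```bash
cat >> h.py <<'E'
def go(x,y,z,ang=None):
    s=get_state(); R=np.array(s['tcp_rot']); d=(np.array([x,y,z])-s['ee_pos'])@R*100
    a=np.degrees(np.arctan2(R[1,1],R[0,1])); print('t',s['time_s'],'shift cm',d.round(2),'y-ang',a.round(2),'q',np.round(s['joints'],2),end=' ')
    if ang is not None: print('yaw',np.radians(a-ang).round(3))
E
python3 -c "
from h import *
go(.5405,.210,.231,21)"
```

```text
t 1.85 shift cm [19.82 17.97  0.08] y-ang 20.44 q [ 0.6   0.01 -0.61  2.05  0.01  1.08  0.35] yaw -0.01
```

Request:
{"method": "jog_arm", "body": {"commands": [[[4.5,4.1,0,0,1],[9,8.2,0,0,1],[13.5,12.3,0,0,1],[18,16.3,0,-0.01,1],[19.8,18.0,0,-0.01,1]]]}}

```text
time_s: 2.48
ee_pos: [0.5403, 0.2132, 0.2318]
tcp_rot: [[-0.363, 0.932, 0.001], [0.932, 0.363, 0.003], [0.003, 0.002, -1.0]]
ft_force: [-0.0, -1.6, -0.0]
opening: 0.998
gripper_force: 0.0
```

```bash
python3 -c "
from h import *
go(.5405,.210,.074,21)
p,d=snap('side','side1');snap('top','top1')
A=cv2.imread('pics/top1.png')[180:330,130:330];B=cv2.imread('pics/side1.png')[180:380,240:440]
cv2.imwrite('pics/c2.png',np.hstack([cv2.resize(A,(400,300)),cv2.resize(B,(400,400))[:300]]))"
```

```text
t 2.475 shift cm [-0.36 -0.12 15.78] y-ang 21.29 q [ 0.2   0.35 -0.77  1.74  0.26  1.16 -0.28] yaw 0.005
```

View pics/c2.png

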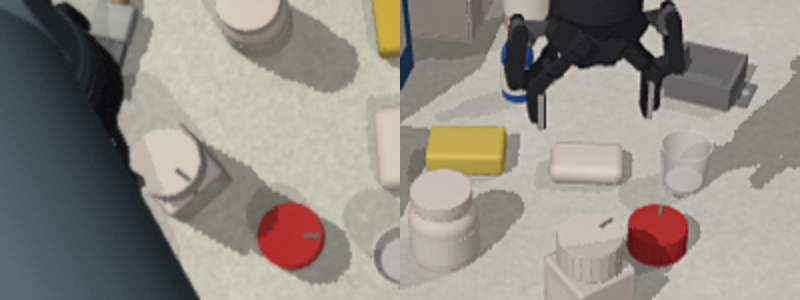

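The gripper stands open above the jar. The fingers are clear of it and the neighbours are low.

Request:
{"method": "jog_arm", "body": {"commands": [[[-0.3,-0.1,5,0,1],[-0.3,-0.1,10,0,1],[-0.3,-0.1,10,0,1]]]}}

```text
time_s: 2.95
ee_pos: [0.5367, 0.201, 0.1271]
tcp_rot: [[-0.356, 0.934, -0.01], [0.934, 0.356, -0.005], [-0.001, -0.011, -1.0]]
ft_force: [-0.3, -0.4, 0.5]
opening: 0.999
gripper_force: 0.0
```

```bash
python3 -c "
from h import *
go(.5405,.210,.074,21)
p,d=snap('side','side2')
cv2.imwrite('pics/c3.png',cv2.resize(cv2.imread('pics/side2.png')[220:370,250:430],(720,600)))"
```

```text
t 2.95 shift cm [0.71 0.73 5.3 ] y-ang 20.88 q [ 0.16  0.46 -0.72  1.84  0.36  0.99 -0.35] yaw -0.002
```

View pics/c3.png

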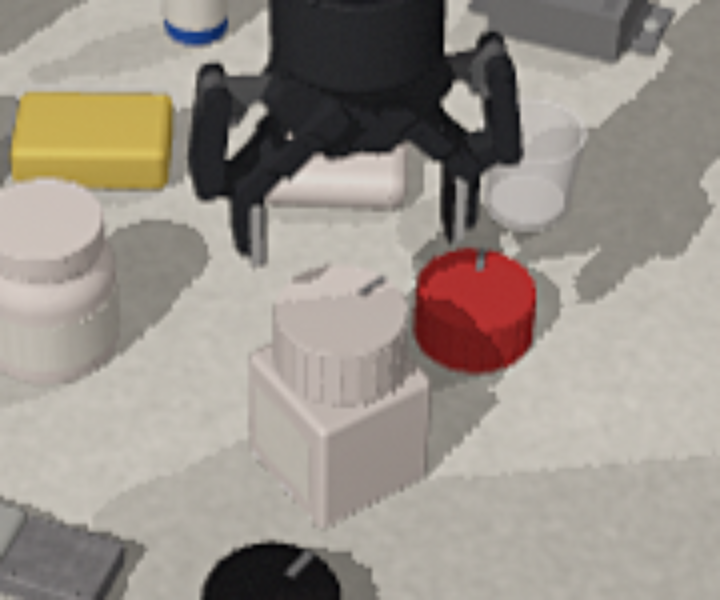

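Request:
{"method": "jog_arm", "body": {"commands": [[[0,0,0,0,1],[0,0,0,0,1]]]}}

```text
time_s: 3.25
ee_pos: [0.5421, 0.2058, 0.134]
tcp_rot: [[-0.358, 0.934, 0.005], [0.934, 0.358, 0.001], [-0.0, 0.005, -1.0]]
ft_force: [0.2, -0.4, -0.7]
opening: 1.0
gripper_force: 0.0
```

```bash
python3 -c "
from h import *
go(.5405,.210,.074,21)
p,d=snap('side','side3'); W=cloud('side',d)[220:370,250:430]
m=(W[...,2]>.115)&(W[...,2]<.16)&(abs(W[...,0]-.54)<.09)&(abs(W[...,1]-.21)<.08)
q=W[m]; 
for z in np.arange(.115,.16,.005):
  k=q[(q[:,2]>z)&(q[:,2]<z+.005)]
  for s in(-1,1):
    l=k[s*(k[:,0]-.538)>0]
    if len(l): print(z.round(3),s,len(l),l.mean(0).round(4))
print(get_state()['tcp_rot'],get_state()['ee_pos'])
"
```

```text
t 3.25 shift cm [ 0.45 -0.03  6.  ] y-ang 20.98 q [ 0.16  0.46 -0.72  1.83  0.36  0.99 -0.35] yaw -0.0
0.145 -1 7 [0.4975 0.1954 0.1487]
0.15 -1 17 [0.4959 0.1951 0.1527]
0.15 1 14 [0.5823 0.2327 0.1526]
0.155 -1 19 [0.4937 0.1954 0.1576]
0.155 1 16 [0.5836 0.2326 0.1579]
[[-3.58194859e-01  9.33637681e-01  4.13807409e-03]
 [ 9.33646746e-01  3.58193409e-01  1.11178434e-03]
 [-4.44227118e-04  4.26173484e-03 -9.99990820e-01]] [0.54185086 0.20574244 0.13366556]
```

Request:
{"method": "jog_arm", "body": {"commands": [[[0.45,-0.1,3,0,1],[0.45,-0.1,5.9,0,1],[0.45,-0.1,5.9,0,1],[0.45,-0.1,5.9,0,1]]]}}

```text
time_s: 3.8
ee_pos: [0.5388, 0.2096, 0.0738]
tcp_rot: [[-0.358, 0.934, 0.002], [0.934, 0.358, 0.001], [0.0, 0.002, -1.0]]
ft_force: [0.5, 0.4, 0.3]
opening: 1.001
gripper_force: 0.0
```

```bash
python3 -c "
from h import *
go(.5405,.210,.075,21)
"
```

```text
t 3.8 shift cm [-0.02  0.17 -0.12] y-ang 21.0 q [ 0.11  0.54 -0.68  1.86  0.43  0.89 -0.41] yaw -0.0
```

Request:
{"method": "jog_arm", "body": {"commands": [[[0,0.1,0,0,-1],[0,0.1,0,0,-1],[0,0.1,0,0,-1],[0,0.1,0,0,-1],[0,0.1,0,0,-1]]]}}

```text
time_s: 4.42
ee_pos: [0.5408, 0.2103, 0.0744]
tcp_rot: [[-0.358, 0.934, 0.004], [0.934, 0.358, 0.002], [-0.0, 0.005, -1.0]]
ft_force: [1.2, -0.3, 6.3]
opening: 0.718
gripper_force: 65.3
```

Request:
{"method": "jog_arm", "body": {"commands": [[[0,0,-0.5,0,-1],[0,0,-1.5,0,-1],[0,0,-3,0,-1],[0,0,-3,0,-1]]]}}

```text
time_s: 4.92
ee_pos: [0.5398, 0.2101, 0.1039]
tcp_rot: [[-0.358, 0.934, 0.003], [0.934, 0.358, 0.001], [0.0, 0.003, -1.0]]
ft_force: [0.6, 0.7, -6.2]
opening: 0.719
gripper_force: 66.7
```

```bash
python3 -c "
from h import *
go(.463,-.199,.175,21-56.6); s=get_state();print(s['ft_force'],s['opening'],s['gripper_force'])
snap('side','side4')
cv2.imwrite('pics/c4.png',cv2.resize(cv2.imread('pics/side4.png')[220:370,250:430],(720,600)))"
```

```text
t 4.925 shift cm [-35.43 -21.81  -7.19] y-ang 21.01 q [ 0.13  0.5  -0.7   1.85  0.39  0.94 -0.38] yaw 0.988
[ 0.62366087  0.69748173 -6.15913524] 0.7191283937221108 66.69742964666511
```

View pics/c4.png

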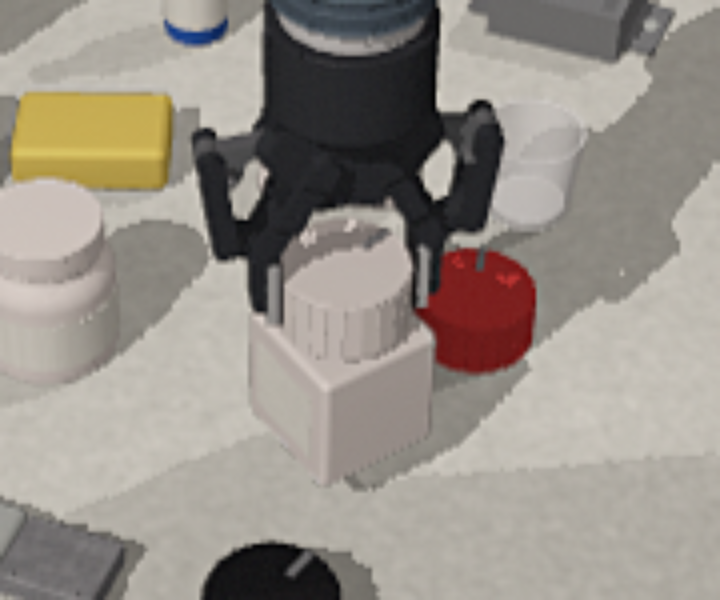

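The jar is held by its cap and lifted about 30 mm, upright. The cap pointer looks unchanged relative to the jar. Carrying it to the holder.

Request:
{"method": "jog_arm", "body": {"commands": [[[0,0,-3.5,0,-1],[-2.5,-1.5,-7.2,0.05,-1],[-6.5,-4,-7.2,0.15,-1],[-10.5,-6.5,-7.2,0.3,-1],[-14.5,-9,-7.2,0.45,-1]]]}}

```text
time_s: 5.6
ee_pos: [0.5056, 0.0403, 0.174]
tcp_rot: [[0.088, 0.996, -0.001], [0.996, -0.088, -0.0], [-0.0, -0.001, -1.0]]
ft_force: [0.5, -0.1, -6.0]
opening: 0.721
gripper_force: 68.9
```

```bash
python3 -c "
from h import *
go(.463,-.199,.175,21-56.6)"
```

```text
t 5.6 shift cm [-24.21  -2.14  -0.09] y-ang -5.03 q [ 0.43  0.24 -0.65  1.97  0.17  0.99 -0.39] yaw 0.534
```

Request:
{"method": "jog_arm", "body": {"commands": [[[-5,-0.4,0,0.14,-1],[-10,-0.9,0,0.28,-1],[-15,-1.3,0,0.42,-1],[-20,-1.8,0,0.53,-1],[-24.2,-2.1,0,0.53,-1]]]}}

```text
time_s: 6.22
ee_pos: [0.4642, -0.1995, 0.1739]
tcp_rot: [[0.577, 0.817, -0.001], [0.817, -0.577, -0.0], [-0.001, -0.001, -1.0]]
ft_force: [0.1, 0.5, -5.8]
opening: 0.725
gripper_force: 68.9
```

Request:
{"method": "jog_arm", "body": {"commands": [[[0,0,0,0,-1],[0,0,0,0,-1]]]}}

```text
time_s: 6.48
ee_pos: [0.4651, -0.1969, 0.1738]
tcp_rot: [[0.576, 0.818, -0.001], [0.818, -0.576, 0.001], [0.001, -0.001, -1.0]]
ft_force: [-0.5, 0.6, -5.8]
opening: 0.721
gripper_force: 68.9
```

```bash
cat > fit.py <<'E'
from h import *
s=get_state(); go(.463,-.199,.175,21-56.6); print(s['ft_force'])
X,Y,Z=s['ee_pos']; b=Z-.075
for c in('top','side'):
    p,d=snap(c,c+'_f'); W=cloud(c,d).reshape(-1,3)
    q=W[(W[:,2]>b+.012)&(W[:,2]<b+.06)&(np.hypot(W[:,0]-X,W[:,1]-Y)<.053)]
    x,e=sqfit(q[:,:2],[X,Y,-.2],.033); print(c,len(q),x.round(4),np.degrees(x[2]).round(2),round(e,4))
    for z in(.015,.03,.045):
        k=q[(q[:,2]>b+z)&(q[:,2]<b+z+.015)]
        if len(k)>20: x,e=sqfit(k[:,:2],[X,Y,-.2],.033); print('  z',z,len(k),x.round(4),round(e,4))
E
python3 fit.py; python3 -c "
import cv2,numpy as np
A=cv2.imread('pics/top_f.png')[240:390,370:520];B=cv2.imread('pics/side_f.png')[110:260,330:480]
cv2.imwrite('pics/c5.png',np.hstack([cv2.resize(A,(400,400)),cv2.resize(B,(400,400))]))"
```

```text
t 6.475 shift cm [-0.3  -0.05 -0.12] y-ang -35.15 q [ 0.71  0.2  -0.43  1.98  0.1   0.98 -0.38] yaw 0.008
[-0.50238528  0.60867816 -5.77946158]
top 228 [ 0.4652 -0.1971 -0.1993] -11.42 0.0002
  z 0.015 68 [ 0.4652 -0.1971 -0.1978] 0.0002
  z 0.03 67 [ 0.4652 -0.1971 -0.1976] 0.0002
  z 0.045 79 [ 0.4653 -0.1972 -0.1997] 0.0002
side 558 [ 0.4631 -0.1955 -0.2007] -11.5 0.0013
  z 0.015 176 [ 0.463  -0.1954 -0.1872] 0.0015
  z 0.03 171 [ 0.463  -0.1953 -0.2044] 0.001
  z 0.045 181 [ 0.4631 -0.1957 -0.2096] 0.0012
```

View pics/c5.png

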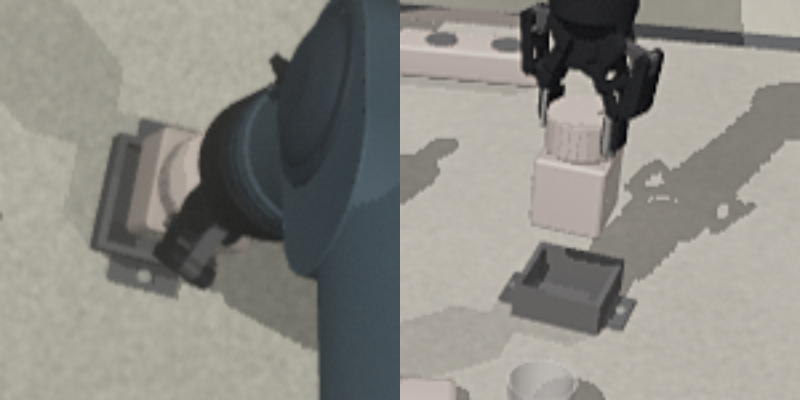

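The jar hangs upright over the holder. It needs about (-1.4, -2.9) mm and about 0.5° clockwise.

Request:
{"method": "jog_arm", "body": {"commands": [[[-0.3,0.05,2.5,0.01,-1],[-0.3,0.05,5.2,0.01,-1],[-0.3,0.05,5.2,0.01,-1],[-0.3,0.05,5.2,0.01,-1]]]}}

```text
time_s: 7.08
ee_pos: [0.4653, -0.1997, 0.1231]
tcp_rot: [[0.582, 0.813, 0.001], [0.813, -0.582, -0.0], [0.001, 0.001, -1.0]]
ft_force: [-0.9, -0.5, -5.0]
opening: 0.719
gripper_force: 68.9
```

```bash
sed -i 's/go(.463,-.199,.175/go(.4637,-.1998,.0805/' fit.py; python3 fit.py
```

```text
t 7.075 shift cm [-0.1  -0.13  4.26] y-ang -35.62 q [ 0.7   0.28 -0.41  2.02  0.14  0.87 -0.42] yaw -0.0
[-0.89530371 -0.51308403 -5.00815514]
top 187 [ 0.4655 -0.2    -0.2053] -11.76 0.0002
  z 0.015 55 [ 0.4656 -0.2    -0.2033] 0.0002
  z 0.03 61 [ 0.4654 -0.2    -0.2044] 0.0002
  z 0.045 65 [ 0.4654 -0.2    -0.206 ] 0.0002
side 529 [ 0.4633 -0.2    -0.2091] -11.98 0.0012
  z 0.015 168 [ 0.4633 -0.1999 -0.2224] 0.0013
  z 0.03 166 [ 0.4631 -0.2003 -0.1839] 0.001
  z 0.045 167 [ 0.4633 -0.1999 -0.2109] 0.0012
```

Request:
{"method": "jog_arm", "body": {"commands": [[[-0.1,-0.12,0.6,0,-1],[-0.1,-0.12,1.2,0,-1],[-0.1,-0.12,1.8,0,-1],[-0.1,-0.12,2.4,0,-1],[-0.1,-0.12,2.4,0,-1]]]}}

```text
time_s: 7.8
ee_pos: [0.4619, -0.2003, 0.0974]
tcp_rot: [[0.584, 0.812, -0.002], [0.812, -0.584, 0.001], [-0.0, -0.002, -1.0]]
ft_force: [-0.1, -0.2, -5.2]
opening: 0.718
gripper_force: 68.9
```

Request:
{"method": "jog_arm", "body": {"commands": [[[0.05,0.1,0.5,0,-1],[0.05,0.1,1.0,0,-1],[0.05,0.1,1.4,0,-1],[0.05,0.1,1.6,0,-1],[0.05,0.1,1.6,0,-1]]]}}

```text
time_s: 8.43
ee_pos: [0.4636, -0.2007, 0.0821]
tcp_rot: [[0.584, 0.812, -0.0], [0.812, -0.584, 0.0], [-0.0, -0.0, -1.0]]
ft_force: [-0.1, -0.5, -4.9]
opening: 0.724
gripper_force: 69.0
```

```bash
python3 fit.py
```

```text
t 8.425 shift cm [ 0.08 -0.04  0.16] y-ang -35.72 q [ 0.68  0.34 -0.4   2.04  0.18  0.79 -0.45] yaw -0.002
[-0.10711221 -0.51052216 -4.85323622]
top 457 [ 0.4634 -0.1978 -0.2502] -14.34 0.0037
  z 0.015 308 [ 0.4626 -0.195  -0.2039] 0.0037
  z 0.03 71 [ 0.4637 -0.2007 -0.2139] 0.0003
  z 0.045 57 [ 0.4637 -0.201  -0.2089] 0.0002
side 635 [ 0.4611 -0.1988 -0.2377] -13.62 0.003
  z 0.015 287 [ 0.4608 -0.192  -0.273 ] 0.0038
  z 0.03 158 [ 0.461  -0.2005 -0.2164] 0.0013
  z 0.045 162 [ 0.4613 -0.2006 -0.2015] 0.0011
```

Request:
{"method": "jog_arm", "body": {"commands": [[[0.05,0,0.1,0,-1],[0.05,0,0.25,0,-1],[0.05,0,0.25,0,-1]]]}}

```text
time_s: 8.9
ee_pos: [0.4644, -0.2003, 0.0804]
tcp_rot: [[0.584, 0.812, 0.0], [0.812, -0.584, -0.0], [-0.0, 0.0, -1.0]]
ft_force: [-1.1, 1.5, -0.5]
opening: 0.719
gripper_force: 69.6
```

Home. Holding briefly, then turning anticlockwise (negative tool yaw).

Request:
{"method": "jog_arm", "body": {"commands": [[[0,0,0,0,-1],[0,0,0,0,-1],[0,0,0,-0.08,-1],[0,0,0,-0.2,-1],[0,0,0,-0.32,-1]]]}}

```text
time_s: 9.52
ee_pos: [0.4646, -0.2009, 0.0805]
tcp_rot: [[0.298, 0.955, 0.001], [0.955, -0.298, -0.0], [0.0, 0.001, -1.0]]
ft_force: [-1.6, 0.6, 3.0]
opening: 0.718
gripper_force: 69.9
```

Request:
{"method": "jog_arm", "body": {"commands": [[[0,0,0,-0.1,-1],[0,0,0,-0.22,-1],[0,0,0,-0.34,-1],[0,0,0,-0.46,-1],[0,0,0,-0.46,-1]]]}}

```text
time_s: 10.15
ee_pos: [0.4655, -0.2005, 0.0824]
tcp_rot: [[-0.157, 0.988, 0.002], [0.988, 0.157, -0.001], [-0.002, 0.001, -1.0]]
ft_force: [-5.0, 3.5, 14.4]
opening: 0.719
gripper_force: 71.2
```

```bash
cat > look.py <<'E'
from h import *
import sys
n=sys.argv[1]; s=get_state(); go(.464,-.2003,.0805,-35.7); print(s['wrist_torque'],s['ft_force'])
for c in('top','side'): snap(c,c+n)
for c in('top','side'):
    d=cams.camera(c)[1]; W=cloud(c,d).reshape(-1,3); X,Y=.464,-.2003
    q=W[(W[:,2]>.045)&(W[:,2]<.07)&(np.hypot(W[:,0]-X,W[:,1]-Y)<.053)]
    x,e=sqfit(q[:,:2],[X,Y,-.2],.033); print(c,len(q),x.round(4),np.degrees(x[2]).round(2),round(e,4))
A=cv2.imread(f'pics/top{n}.png')[250:370,380:500];B=cv2.imread(f'pics/side{n}.png')[140:240,340:440]
cv2.imwrite(f'pics/d{n}.png',np.hstack([cv2.resize(A,(400,400)),cv2.resize(B,(400,400))]))
E
python3 look.py A
```

```text
t 10.15 shift cm [ 0.04 -0.14  0.19] y-ang 9.04 q [ 0.81  0.37 -0.55  2.03  0.26  0.81  0.26] yaw 0.781
[0.46262913 1.16352542 0.19515398] [-4.97042651  3.51030608 14.36997604]
top 99 [ 0.4646 -0.2013 -0.1265] -7.25 0.0002
side 261 [ 0.4621 -0.2006 -0.1271] -7.28 0.0011
```

View pics/dA.png

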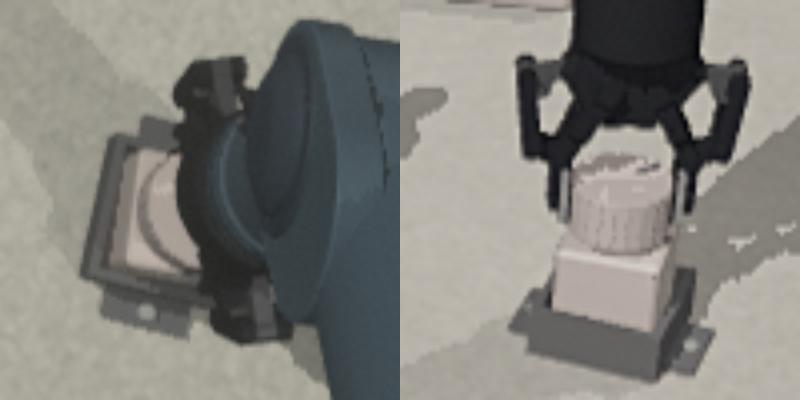

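The jar is braced after turning 4.6°, so the cap is about 0.83 rad ahead of it. The seal pushes up with 14 N, so the lugs look free. I'll turn a little more for margin, then lift.

Request:
{"method": "jog_arm", "body": {"commands": [[[0,0,0,-0.1,-1],[0,0,0,-0.1,-1],[0,0,0,-0.1,-1]]]}}

```text
time_s: 10.72
ee_pos: [0.4655, -0.2003, 0.0824]
tcp_rot: [[-0.255, 0.967, 0.001], [0.967, 0.255, -0.002], [-0.002, 0.001, -1.0]]
ft_force: [-4.7, 3.2, 14.4]
opening: 0.715
gripper_force: 71.2
```

Request:
{"method": "jog_arm", "body": {"commands": [[[-0.1,0,-0.3,0,-1],[-0.1,0,-0.7,0,-1],[-0.1,0,-1.0,0,-1],[-0.1,0,-1.0,0,-1]]]}}

```text
time_s: 11.22
ee_pos: [0.4648, -0.2017, 0.09]
tcp_rot: [[-0.253, 0.967, 0.001], [0.967, 0.253, -0.0], [-0.001, 0.001, -1.0]]
ft_force: [-0.9, -0.3, -0.9]
opening: 0.723
gripper_force: 69.5
```

```bash
python3 look.py B
```

```text
t 11.225 shift cm [ 0.16 -0.04  0.95] y-ang 14.68 q [ 0.83  0.36 -0.57  2.03  0.26  0.82  0.37] yaw 0.879
[ 0.03573605 -0.00144021  0.00709436] [-0.94143907 -0.27694984 -0.90016024]
top 107 [ 0.4645 -0.2012 -0.1291] -7.39 0.0003
side 257 [ 0.4622 -0.2004 -0.1485] -8.51 0.0013
```

View pics/dB.png

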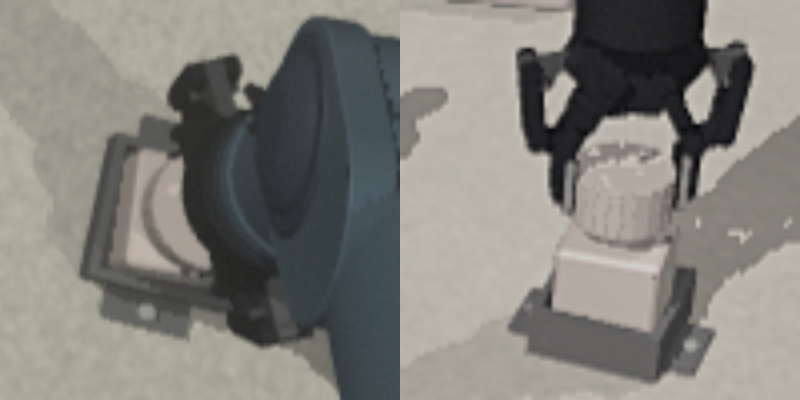

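The cap comes free: the wrist carries only its weight and the jar stays put. Lifting straight up.

Request:
{"method": "jog_arm", "body": {"commands": [[[0,0,-1,0,-1],[0,0,-2,0,-1],[0,0,-3,0,-1],[0,0,-4.2,0,-1],[0,0,-5.4,0,-1]]]}}

```text
time_s: 12.05
ee_pos: [0.4644, -0.2014, 0.1449]
tcp_rot: [[-0.254, 0.967, 0.0], [0.967, 0.254, -0.0], [-0.0, 0.0, -1.0]]
ft_force: [-0.1, 0.5, 0.5]
opening: 0.725
gripper_force: 69.5
```

Request:
{"method": "jog_arm", "body": {"commands": [[[0,0,0,0,-1],[0,0,0,0,-1],[0,0,0,0,-1],[0,0,0,0,-1]]]}}

```text
time_s: 12.55
ee_pos: [0.4639, -0.2011, 0.1433]
tcp_rot: [[-0.254, 0.967, -0.001], [0.967, 0.254, 0.001], [0.001, -0.001, -1.0]]
ft_force: [0.1, -0.5, -0.8]
opening: 0.722
gripper_force: 69.5
```

```bash
python3 look.py C
```

```text
t 12.55 shift cm [0.07 0.03 6.28] y-ang 14.7 q [ 0.87  0.27 -0.6   2.    0.19  0.93  0.42] yaw 0.88
[0.06880122 0.00581207 0.02160306] [ 0.10637884 -0.47543437 -0.78092344]
top 111 [ 0.4645 -0.2012 -0.1299] -7.44 0.0002
side 261 [ 0.462  -0.2008 -0.1323] -7.58 0.0012
```

View pics/dC.png

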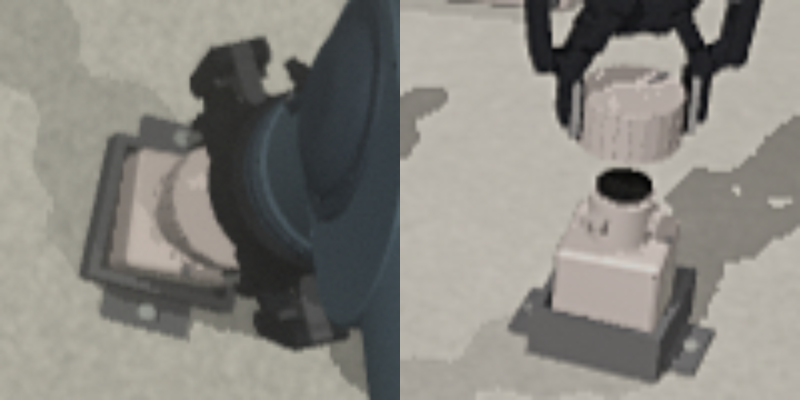

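The side view shows the cap held level about 30 mm above the open jar, at about (630,115) over the dark seal at (625,183). The jar still stands home in the holder.

```bash
python3 -c "
from h import *
print(job.hand_in())"
```

```text
the job is handed in; nothing more can be done
None
```

I stood the jar fully home in the holder, unscrewed its cap and lifted it straight off; at hand-in, at about 13 s, the gripper was holding the cap level about 30 mm above the open jar, no bystander was touched as far as the images showed, and no verdict came back.

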